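Open the tight balm jar in its anti-turn holder

ROBOT

A 6-joint arm with a two-finger parallel gripper is mounted at the origin on the work surface. World frame = base frame: x ahead of the robot, y to its left, z up, the work surface at z = 0. Lengths are in m, angles in rad, forces in N, time in s.
With the tool pointing down it reaches from about 0.375 to 0.975 m from the base axis. Payload 3.8 kg.
Tool frame: the origin (TCP) lies midway between the tips of the shut fingers; the grasp point (between the pads) lies 19 mm behind it; z points along the fingers, y is the direction in which the jaws open and shut (so a half turn about z gives the same grasp; the last joint's range is limited). The gripper opens to 88 mm and grips with 3 to 60 N. Pads are 18 mm wide; open, the fingers measure 123 mm over their backs; the gripper's body (75 mm by 187 mm) begins 45 mm behind the grasp point.
Start: joints at [-1.37, 0.264, 1.604, -0, 1.274, -0.037], TCP at [0.159, -0.656, 0.239] pointing down, gripper open.
Joint ranges: [-2.63, 2.63], [-0.94, 2.18], [0.31, 2.57], [-1.31, 4.45], [0, 2.66], [-2.55, 2.55]. Speed limits (rad/s): [2.57, 2.57, 3.14, 3.14, 3.14, 3.14].

INTERFACE

Orientations are given as a 3x3 rotation matrix whose columns are the frame's x, y, z axes.
In Python, from cell import sensors, eyes, bot, spotter gives the robot as it stands.
- The arm moves only by the tool jog_arm, never from a script. Its argument "motion" is a list of rows, each a list of 2 entries, a list of its own where there are three numbers: the shift along the tool's x, y, z in cm, then the turn about the tool's z in degrees. In form: [[[dx, dy, dz], yaw], ...]. A call has 1 to 8 rows; each row is the pose to reach, as a shift and turn from the pose measured when the call began, along the tool's axes at that moment; what a row does not reach only later rows make up. A row lasts 1/12 s, in which the tool goes at most 41.7 mm and 7.16 degrees, less where a joint would pass 70% of its speed; a pose out of reach is approached as far as the arm can. A call with a gripper value outside its range is refused whole. "fingers" is the opening, from -1 (shut) to 1 (fully open), set as the call begins (left out, the last holds). The fingers move at their own pace and stop on an object; the grip force is fixed at half the most. Time passes only in rows, so rows that repeat a pose let the fingers close. It gives the time, the measured TCP pose, the force and the opening at its end, in the units of the state.
- sensors.read_state(): the state, without advancing time (a new reading comes with each control period).
- eyes.read_camera(name): name is "scene" or "top"; returns a dict with "pixels" (400x640x3 uint8, blue, green, red), "z_map" (400x640 float32, m along the optical axis (not along the pixel's ray), 0 where there is no reading), "K" (3x3 intrinsics, pixels), "R" (3x3) and "t" (3): a world point X has camera coordinates R X + t. Camera axes: x right, y down, z forward; pixel columns grow to the right and rows downward; lengths in m; the calibration is good to about 2 mm. A picture is of the moment at which its call begins.
- bot.finish_job(): hands the job in, once; it reports no verdict.
Trained networks look in a picture, given as the dict that the camera call returned (one of the last four; its "shot" number tells which), for a name from the list of things; names that differ only in an ending like _2 or _b are one class to them, and where a whole thing is asked for, a point or a joint stands for the part that bears it (a point fixed in the world has none). Each returns a list of dicts, best first, with "conf" (0 to 1); they miss things now and then, are a little off and sometimes report something else, mostly with a low value. They report only what shows in the picture. A call takes as long as a camera call. They do not tell look-alikes from the thing itself.
- spotter.find_in(picture, target): "bbox" ([left, top, width, height] in pixels, round what is visible of it).
- spotter.landmark_of(picture, target): "at" ([column, row] in pixels: a listed point, or the origin of a listed thing).
The state is a dict: "clock": time; "q": joint angles; "joint_velocities": joint speeds; "joint_torque": joint torques, N m; "eef_pos": TCP position; "tool_rot": TCP orientation; "force": force on the tool from outside, world axes, zero at the start; "wrist_torque": the same for the moment, N m; "grip_width": finger opening in m.
Only numpy, scipy, OpenCV 4.12 (cv2) and the standard library are available. Lean on these libraries where they do the work, as an engineer would, in place of code of your own. Each camera call takes 0.05 s, during which the arm holds its last target. There are 200 camera calls.

TASK

Stand the closed ceramic jar in the square holder so that it cannot turn, right down on the holder's floor, and only then unscrew its tight cap until the threads let go. Lift the cap off and finish still holding it in the gripper, level and just above the jar's open mouth, without touching the jar; the jar stays seated in the holder, and the comb, the cup and the two brushes stay where they are.

Things in the scene. Friction and masses are not known exactly. Their poses are not given: they have to be found in the camera images.
- jar: Loose square cream ceramic jar with a blue-green band, 0.35 to 0.6 kg. Base and body 64 x 64 mm and 58 mm tall, upright faces along its x and y axes; round neck 42 mm across above it, rim 82 mm above the underside. Origin: centre of the underside, z up. A red mark on its +x face and shoulder. It may stand in the holder any of the four ways round. Its corners stand out past the cap, 5 mm below the cap. Loose on the tray it turns with the cap.
- cap: Loose round ribbed aluminium screw cap, 61 mm across, 26 mm tall, 0.08 kg, on the jar. Origin: centre of its skirt's underside, closed about 63 mm above the jar's underside (closed jar 89 mm tall). Red stripe on top along its +x: starts 0 to 0.12 rad anticlockwise of the jar's +x mark. Tight (0.2 to 0.6 N m to turn): the closed jar can be lifted and carried by the cap.
- jar_rim (a point): Centre of the jar's mouth, 82 mm above its underside. Thread: unscrews anticlockwise seen from above, climbing 3 mm; it lets go once the cap's +x is 0.8 rad anticlockwise of the jar's and then lifts straight off. A stop blocks turning beyond 1.75 rad; 1.1 to 1.4 rad is a good place to lift. A sprung seal (18 N closed) pushes cap and rim apart.
- holder: Square blue-green open holder fixed on the tray, outside 82 x 82 mm, 18 mm tall, walls 6 mm thick along its x and y axes, opening 70 x 70 mm. Origin: centre of its underside, on the tray's floor.
- holder_floor (a point): Centre of the holder's inner floor, 6 mm above the holder's underside; axes as the holder's. A seated jar's underside is here.
- tray: Fixed stainless tray, 440 mm (x) by 700 mm (y), floor 3 mm above the table, rim 14 mm high. Origin: centre of the underside. Everything stands on its floor.
- comb: Loose chrome comb lying flat, 180 x 36 x 5 mm, long along its x; origin about its middle on the underside. Leave alone.
- curry_brush: Loose mustard silicone curry brush, 105 x 58 x 40 mm, long along its x; origin at the centre of its underside. Leave alone.
- pin_brush: Loose push-button pin brush lying pins down, white handle to its -x, 170 x 60 x 33 mm; origin on the underside near the middle. Leave alone.
- cup: Loose empty polypropylene cup, 68 mm across, 85 mm tall; origin at the centre of its underside. Leave alone.
Things that resemble listed ones, but are neither listed nor needed, are in the scene too. There is more than one size of the cap; the job needs the largest. Leave any pink look-alike of the jar alone.

How it is judged:
On the way, in this order (a step that is already met when the one before it is completed fails the run):
1. the closed jar stands in the holder, down on its floor, cap still screwed on (z of jar in the frame of holder_floor below 0.004 m and horizontal distance between jar and holder_floor below 0.009 m and angle between jar's own z axis and vertical below 0.1 rad and angle between the x axis of cap and the x axis of jar, either way round below 0.4 rad and z of cap in the frame of jar below 0.067 m), for 0.1 s.
2. the cap has been turned until its threads let go, with the jar in the holder (z of jar in the frame of holder_floor below 0.004 m and horizontal distance between jar and holder_floor below 0.009 m and angle between jar's own z axis and vertical below 0.1 rad and angle between the x axis of cap and the x axis of jar, either way round above 0.75 rad and horizontal distance between cap and jar below 0.006 m), for 0.05 s.
At the end, for the whole second after the job is handed in: The jar stands upright on the holder's floor (within 4 mm in height, 9 mm sideways, 0.1 rad); the cap is held still in the fingers, level within 0.2 rad, within 25 mm of the jar's axis, its underside 2 to 60 mm above the rim, with neither cap nor robot touching the jar (z of jar in the frame of holder_floor below 0.004 m and horizontal distance between jar and holder_floor below 0.009 m and angle between jar's own z axis and vertical below 0.1 rad and z of cap in the frame of jar between 0.084 and 0.142 m and horizontal distance between cap and jar below 0.025 m and angle between cap's own z axis and vertical below 0.2 rad and linear speed of cap below 0.03 m/s and contact force between the fingers and cap above 0.5 N and contact force between each of cap, the arm, the fingers and jar below 0.05 N); the arm keeps its last pose, push and grip.
It fails at once if the comb is moved more than 30 mm (distance of comb from where it was at the start of the episode above 0.03 m).
It fails at once if the curry brush is moved more than 30 mm (distance of curry_brush from where it was at the start of the episode above 0.03 m).
It fails at once if the pin brush is moved more than 30 mm (distance of pin_brush from where it was at the start of the episode above 0.03 m).
It fails at once if the cup is moved more than 30 mm or tipped over (distance of cup from where it was at the start of the episode above 0.03 m or angle between cup's own z axis and vertical above 0.5 rad).
It also fails if it takes over 40 s, if anything falls off the work surface, if the arm or the gripper's body presses on something with over 40 N, if the wrist force passes 120 N, or if a joint passes its speed limit or range.

## Working session

There is one attempt and no reset: what is moved stays moved. The work goes in short steps, Python scripts to look and compute and a tool call to move; the robot and the scene stay as the last step left them, time stands still between calls to the robot, and variables do not carry over. Pictures are saved under pics/ and viewed, about 8 in all and at most 12, crops included, and the job is handed in when it is done.

Besides the shell and the picture viewer there is one more tool, called by a JSON object that holds its "op" and its "data". jog_arm: Moves the arm, as the interface text tells. Its arguments: {"type":"object","properties":{"motion":{"type":"array"},"fingers":{"type":"number"}},"required":["motion"]}

```bash
mkdir -p pics; cat > h.py <<'E'
import numpy as np, cv2
from cell import sensors, eyes, bot, spotter
def world(p,u,v,d=None):
    if d is None: d=p["z_map"][int(round(v)),int(round(u))]
    c=np.linalg.inv(p["K"])@np.array([u,v,1.])*d
    return p["R"].T@(c-p["t"])
def atz(p,u,v,z):
    o=-p["R"].T@p["t"]; r=p["R"].T@np.linalg.inv(p["K"])@np.array([u,v,1.])
    return o+r*(z-o[2])/r[2]
def proj(p,X):
    c=p["K"]@(p["R"]@np.array(X)+p["t"]); return c[:2]/c[2]
E
python3 - <<'E'
from h import *
for n in ["top","scene"]:
    p=eyes.read_camera(n); cv2.imwrite(f"pics/{n}0.png",p["pixels"])
    print(n,"campos",(-p["R"].T@p["t"]).round(3))
    for t in ["jar","cap","holder","cup","comb","curry_brush","pin_brush"]:
        for r in spotter.find_in(p,t)[:4]:
            b=r["bbox"]; print(t,np.round(b),round(r["conf"],2),world(p,b[0]+b[2]/2,b[1]+b[3]/2).round(3))
    for t in ["jar","cap","holder_floor"]:
        print(t,[(np.round(r["at"],1),round(r["conf"],2)) for r in spotter.landmark_of(p,t)[:4]])
print(sensors.read_state())
E
```

```text
top campos [ 0.539 -0.018  0.89 ]
jar [391. 153.  38.  34.] 0.83 [ 0.653 -0.197  0.073]
jar [368. 230.  34.  32.] 0.5 [ 0.489 -0.139  0.093]
cap [373. 234.  30.  31.] 0.71 [ 0.481 -0.145  0.094]
cap [335. 229.  17.  18.] 0.63 [ 0.501 -0.056  0.019]
cap [367. 193.  16.  17.] 0.53 [ 0.585 -0.127  0.019]
holder [235. 222.  40.  38.] 0.93 [0.492 0.152 0.011]
holder [373. 235.  30.  25.] 0.51 [ 0.485 -0.146  0.092]
cup [331. 131.  36.  34.] 0.59 [ 0.714 -0.068  0.008]
comb [207. 134.  66.  24.] 0.58 [0.72  0.195 0.002]
curry_brush [432. 202.  31.  48.] 0.96 [ 0.53  -0.29   0.027]
pin_brush [236. 222.  43.  40.] 0.73 [0.489 0.148 0.009]
pin_brush [180. 193.  28.  75.] 0.7 [0.516 0.292 0.029]
jar [(array([405.8, 171.3]), 0.92), (array([382.8, 242.4]), 0.84)]
cap [(array([383.7, 247.6]), 0.93), (array([345.4, 236.6]), 0.75), (array([375.4, 201.1]), 0.65), (array([242.5, 147.1]), 0.4)]
holder_floor [(array([257.1, 243.4]), 0.74)]
scene campos [ 0.898 -0.578  0.644]
jar [269. 260.  41.  52.] 0.89 [ 0.673 -0.224  0.076]
jar [203. 223.  46.  35.] 0.64 [ 0.509 -0.178  0.057]
cap [265. 243.  23.  
[... 948 characters left out ...]
05,
        1.27370281e+00, -3.69032653e-02]), 'joint_velocities': array([-0.0001023 ,  0.00179759,  0.00067084, -0.00049025,  0.0015052 ,
        0.00032165]), 'joint_torque': array([-2.55394581e-03, -5.02080095e+01, -3.57263446e+01,  7.28041562e-02,
        1.84530969e-02, -1.34343028e-05]), 'eef_pos': array([ 0.15898396, -0.65600527,  0.23870786]), 'tool_rot': array([[ 9.71852528e-01,  2.35590026e-01, -6.47049525e-05],
       [ 2.35590026e-01, -9.71852530e-01, -6.97862919e-06],
       [-6.45277672e-05, -8.46164302e-06, -9.99999998e-01]]), 'force': array([-0.38555802,  0.84235275, -0.08216404]), 'wrist_torque': array([0.02740269, 0.03338813, 0.02076013]), 'grip_width': 0.08815091210235743}
```

View pics/top0.png

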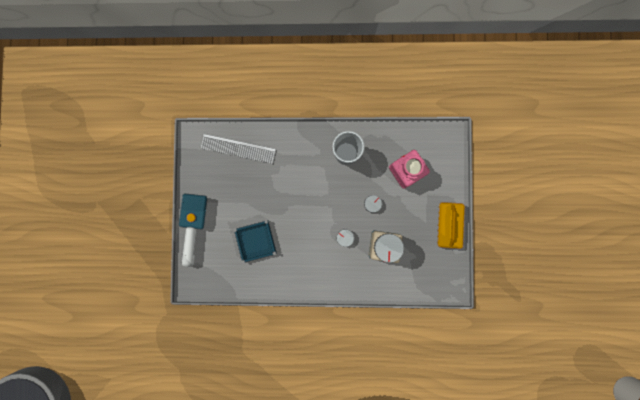

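View pics/scene0.png

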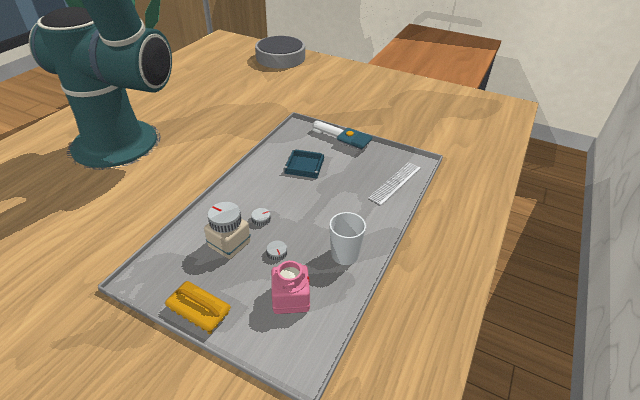

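Top view: cream jar with its cap at (388,248), stripe pointing down the image. Look-alikes are the open pink jar (410,170) and the small caps at (373,204) and (345,238). The holder is at (256,242), the cup at (348,147), the curry brush at (452,226), the comb at (238,149) and the pin brush at (192,230). I choose the cream jar and check it close up.

```bash
python3 - <<'E'
from h import *
p=eyes.read_camera("top"); im=p["pixels"]; np.savez("top.npz",**{k:p[k] for k in ["pixels","z_map","K","R","t"]})
a=cv2.resize(im[212:277,350:425],None,fx=5.3,fy=5.3,interpolation=cv2.INTER_CUBIC)
b=cv2.resize(im[212:277,220:295],None,fx=5.3,fy=5.3,interpolation=cv2.INTER_CUBIC)
cv2.imwrite("pics/crop1.png",np.hstack([a,b]))
v,u=np.mgrid[0:400,0:640]
ray=np.linalg.inv(p["K"])@np.stack([u.ravel(),v.ravel(),np.ones(u.size)])
W=(p["R"].T@(ray*p["z_map"].ravel()-p["t"][:,None])).T.reshape(400,640,3)
def rep(n,lo,hi,box):
    x0,x1,y0,y1=box; w=W[y0:y1,x0:x1].reshape(-1,3); s=w[(w[:,2]>lo)&(w[:,2]<hi)][:,:2].astype(np.float32)
    r=cv2.minAreaRect(s); print(n,len(s),s.mean(0).round(4),np.round(r[0],4),np.round(r[1],4),round(r[2],1),(s.min(0)+s.max(0))/2)
rep("cap",.085,.10,(360,425,220,275)); rep("body",.045,.07,(360,425,220,275))
rep("holdwall",.014,.028,(225,290,215,270)); rep("holdfloor",.006,.0125,(225,290,215,270))
hsv=cv2.cvtColor(im,cv2.COLOR_BGR2HSV)
m=(((hsv[...,0]<10)|(hsv[...,0]>170))&(hsv[...,1]>110)); m[:, :360]=0;m[:,425:]=0;m[:220]=0;m[275:]=0
ys,xs=np.nonzero(m); print("red",[(x,y,W[y,x].round(3).tolist()) for x,y in zip(xs,ys)])
# holder dark mask
t=((hsv[...,0]>80)&(hsv[...,0]<115)&(hsv[...,1]>100)); t[:, :225]=0;t[:,290:]=0;t[:215]=0;t[275:]=0
ys,xs=np.nonzero(t); pts=np.array([atz(p,x,y,.02)[:2] for x,y in zip(xs,ys)],np.float32); print("holder hsv",cv2.minAreaRect(pts))
print("tcp", sensors.read_state()["eef_pos"])
E
```

```text
cap 642 [ 0.485  -0.1469] [ 0.4847 -0.1466] [0.0585 0.0586] 44.0 [ 0.4845001  -0.14760944]
body 211 [ 0.4897 -0.135 ] [ 0.4846 -0.1469] [0.0643 0.0644] 82.4 [ 0.48504597 -0.14729807]
holdwall 362 [0.4924 0.1537] [0.4921 0.1537] [0.082  0.0836] 15.1 [0.49285167 0.15390204]
holdfloor 871 [0.4915 0.1534] [0.4876 0.1451] [0.1484 0.1162] 82.8 [0.48781168 0.15003136]
red [(np.int64(389), np.int64(252), [0.476, -0.147, 0.094]), (np.int64(389), np.int64(253), [0.474, -0.148, 0.093]), (np.int64(389), np.int64(254), [0.472, -0.147, 0.097]), (np.int64(389), np.int64(255), [0.47, -0.148, 0.091]), (np.int64(388), np.int64(256), [0.467, -0.146, 0.092]), (np.int64(389), np.int64(256), [0.468, -0.148, 0.092]), (np.int64(388), np.int64(257), [0.466, -0.145, 0.094]), (np.int64(389), np.int64(257), [0.465, -0.148, 0.091]), (np.int64(388), np.int64(258), [0.464, -0.145, 0.095]), (np.int64(389), np.int64(258), [0.463, -0.148, 0.093]), (np.int64(388), np.int64(259), [0.461, -0.146, 0.092]), (np.int64(389), np.int64(259), [0.461, -0.148, 0.093]), (np.int64(388), np.int64(260), [0.459, -0.145, 0.094]), (np.int64(389), np.int64(260), [0.459, -0.147, 0.095])]
holder hsv ((0.4925418198108673, 0.1516505777835846), (0.07855492830276489, 0.08010538667440414), 15.20952033996582)
tcp [ 0.15901049 -0.65600551  0.23873969]
```

View pics/crop1.png

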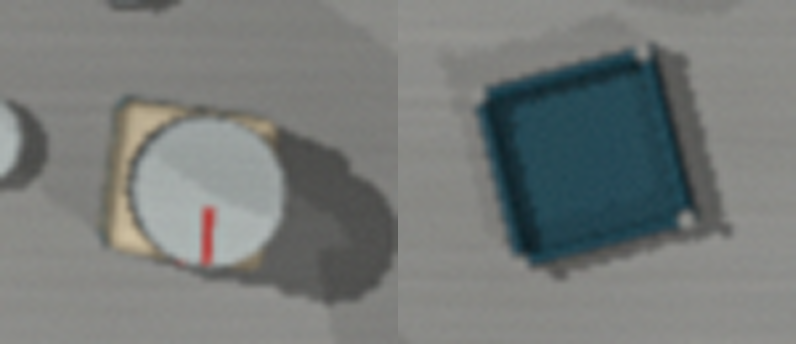

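The crop shows the cream jar's cap at crop (207,190), with its stripe down (toward the robot) and the jar's red mark at (178,262). The holder is empty, about 15° turned. Body yaw is -7.6° mod 90 with centre (0.485,-0.147); the holder is at (0.492,0.153). Sizes agree (64 and 82 mm).

{"op": "jog_arm", "data": {"motion": [[[43.7,-41.8,8.9],21],[[43.7,-41.8,8.9],21],[[43.7,-41.8,8.9],21],[[43.7,-41.8,8.9],21],[[43.7,-41.8,8.9],21],[[43.7,-41.8,8.9],21],[[43.7,-41.8,8.9],21],[[43.7,-41.8,8.9],21]], "fingers": 1}}

```text
clock: 1.82
eef_pos: [0.3376, -0.3767, 0.1902]
tool_rot: [[0.992, -0.129, 0.001], [-0.129, -0.992, -0.001], [0.001, 0.001, -1.0]]
force: [0.6, 0.1, -0.5]
grip_width: 0.0881
```

{"op": "jog_arm", "data": {"motion": [[[11.6,-24.7,4.0],0],[[11.6,-24.7,4.0],0],[[11.6,-24.7,4.0],0],[[11.6,-24.7,4.0],0],[[11.6,-24.7,4.0],0],[[11.6,-24.7,4.0],0],[[11.6,-24.7,4.0],0],[[11.6,-24.7,4.0],0]]}}

```text
clock: 2.48
eef_pos: [0.4862, -0.1426, 0.1496]
tool_rot: [[0.992, -0.124, 0.001], [-0.124, -0.992, 0.001], [0.001, -0.001, -1.0]]
force: [-0.4, 0.8, -0.5]
grip_width: 0.0881
```

{"op": "jog_arm", "data": {"motion": [[[-0.1,0.4,0],0],[[-0.1,0.4,2.5],0],[[-0.1,0.4,5],0],[[-0.1,0.4,7],0],[[-0.1,0.4,8],0],[[-0.1,0.4,8.3],0],[[-0.1,0.4,8.3],0]]}}

```text
clock: 3.07
eef_pos: [0.4841, -0.1471, 0.0662]
tool_rot: [[0.992, -0.126, -0.0], [-0.126, -0.992, 0.002], [-0.001, -0.001, -1.0]]
force: [-0.1, -0.3, 0.0]
grip_width: 0.0881
```

{"op": "jog_arm", "data": {"motion": [[[0,0,0],0],[[0,0,0],0],[[0,0,0],0],[[0,0,0],0],[[0,0,0],0],[[0,0,0],0],[[0,0,0],0],[[0,0,0],0]], "fingers": -1}}

```text
clock: 3.73
eef_pos: [0.4848, -0.1478, 0.0671]
tool_rot: [[0.992, -0.125, 0.001], [-0.125, -0.992, 0.0], [0.001, -0.0, -1.0]]
force: [-1.0, -4.4, 5.7]
grip_width: 0.06
```

```bash
python3 - <<'E'
from h import *
s=sensors.read_state(); print(s["grip_width"],s["force"],s["eef_pos"])
p=eyes.read_camera("scene"); cv2.imwrite("pics/s1.png",cv2.resize(p["pixels"][150:330,130:330],None,fx=3,fy=3,interpolation=cv2.INTER_CUBIC))
E
```

```text
0.06001348162275889 [-1.00496708 -4.37145285  5.70038852] [ 0.48480553 -0.14782595  0.06706149]
```

View pics/s1.png

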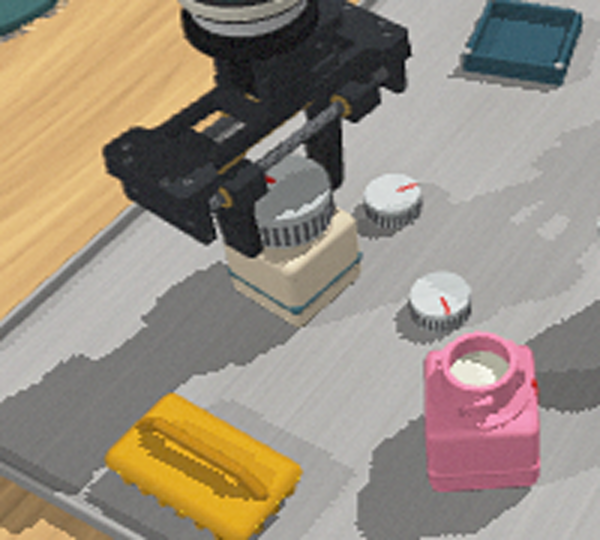

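The fingers hold the cap (crop ~(290,200)) and the jar stands upright beneath. Lifting.

{"op": "jog_arm", "data": {"motion": [[[0,0,-0.5],0],[[0,0,-1.5],0],[[0,0,-3],0],[[0,0,-5],0],[[0,0,-6.5],0],[[0,0,-7.5],0],[[0,0,-8],0],[[0,0,-8],0]]}}

```text
clock: 4.45
eef_pos: [0.485, -0.1476, 0.1478]
tool_rot: [[0.992, -0.125, 0.002], [-0.125, -0.992, 0.0], [0.002, -0.0, -1.0]]
force: [0.1, 0.4, -6.7]
grip_width: 0.06
```

{"op": "jog_arm", "data": {"motion": [[[-0.1,-1.2,0],-2],[[-0.4,-4,0],-5],[[-0.7,-7,0],-8],[[-1.1,-10.5,0],-11],[[-1.4,-14,0],-14],[[-1.8,-17.5,0],-17],[[-2.1,-21,0],-20],[[-2.4,-24,0],-22.7]]}}

```text
clock: 5.12
eef_pos: [0.4893, 0.0962, 0.1462]
tool_rot: [[0.962, 0.271, -0.001], [0.271, -0.962, 0.001], [-0.001, -0.001, -1.0]]
force: [0.8, 0.0, -6.4]
grip_width: 0.0601
```

```bash
python3 - <<'E'
from h import *
s=sensors.read_state(); R=s["tool_rot"]; d=np.array([.4922,.1537,s["eef_pos"][2]])-s["eef_pos"]
print(s["eef_pos"],(R.T@d*100).round(2),np.degrees(np.arctan2(R[1,0],R[0,0])),s["force"],s["q"].round(2))
E
```

```text
[0.48934113 0.09619309 0.14624812] [ 1.84 -5.46  0.  ] 15.750936725718327 [ 0.80479257  0.03026781 -6.39597686] [0.14 0.01 2.07 0.   1.06 1.44]
```

{"op": "jog_arm", "data": {"motion": [[[0.8,-2.5,0],0],[[1.5,-4.4,0],0],[[1.8,-5.4,0],0.3],[[1.8,-5.4,0],0.5],[[1.8,-5.4,0],0.5],[[1.8,-5.4,0],0.5]]}}

```text
clock: 5.62
eef_pos: [0.4913, 0.1522, 0.1456]
tool_rot: [[0.965, 0.263, -0.002], [0.263, -0.965, -0.0], [-0.002, -0.0, -1.0]]
force: [-0.0, -0.5, -6.5]
grip_width: 0.06
```

```bash
python3 - <<'E'
from h import *
s=sensors.read_state(); R=s["tool_rot"]
print(s["eef_pos"],np.degrees(np.arctan2(R[1,0],R[0,0])),s["force"],s["wrist_torque"])
out=[]
for n,c in [("top",(200,130,320,290)),("scene",(240,60,370,210))]:
    p=eyes.read_camera(n); x0,y0,x1,y1=c
    out.append(cv2.resize(p["pixels"][y0:y1,x0:x1],(390,480),interpolation=cv2.INTER_CUBIC))
    if n=="scene":
        hsv=cv2.cvtColor(p["pixels"],cv2.COLOR_BGR2HSV)
        np.savez("s2.npz",**{k:p[k] for k in ["pixels","z_map","K","R","t"]})
        v,u=np.mgrid[80:210,250:370]
        ok=(hsv[80:210,250:370,0]>8)&(hsv[80:210,250:370,0]<28)&(hsv[80:210,250:370,1]>25)
        P=np.array([world(p,a,b) for a,b in zip(u[ok],v[ok])])
        z0=s["eef_pos"][2]-.063
        P=P[(P[:,2]>z0-.01)&(P[:,2]<z0+.056)&(np.linalg.norm(P[:,:2]-s["eef_pos"][:2],axis=1)<.06)]
        print(len(P),P.min(0),P.max(0))
        # side faces: fit vertical planes by local angle: iterative
        r=cv2.minAreaRect(P[:,:2].astype(np.float32)); print(r)
cv2.imwrite("pics/s2.png",np.hstack(out))
E
```

```text
[0.49134006 0.15223692 0.14556332] 15.257755321063893 [-0.04301791 -0.50870548 -6.48268917] [-0.01623975  0.01810533  0.04605119]
563 [0.46849587 0.11345754 0.08316086] [0.52916702 0.19023047 0.13853021]
((0.5088136792182922, 0.14154720306396484), (0.08409356325864792, 0.049076735973358154), 59.65573501586914)
```

View pics/s2.png

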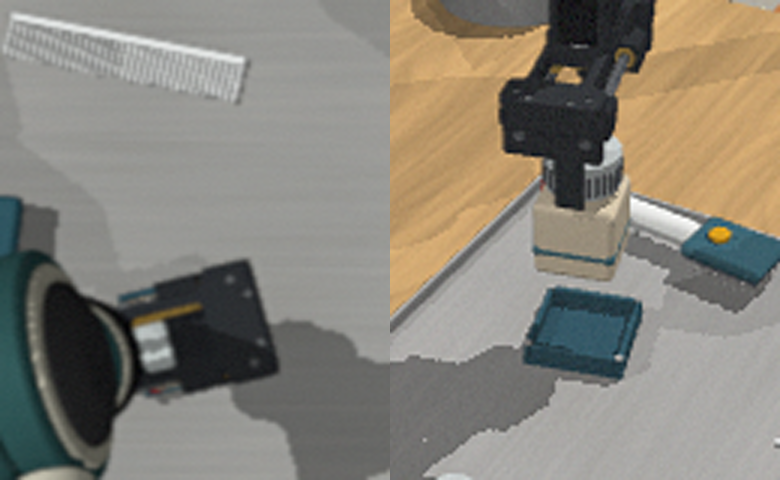

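Right half: the jar hangs upright over the empty holder at (585,335) and looks parallel to it. The left half shows mostly the gripper. I fit both from this same frame to get the offset between them.

```bash
cat > fit.py <<'E'
from h import *
from scipy.optimize import least_squares
p=np.load("s2.npz"); s=sensors.read_state(); tcp=s["eef_pos"]; z0=tcp[2]-.064
v,u=np.mgrid[60:215,240:375]; u=u.ravel();v=v.ravel(); d=p["z_map"][v,u].astype(float)
c=np.linalg.inv(p["K"])@np.stack([u,v,np.ones(u.size)])*d; W=((c-p["t"][:,None]).T@p["R"])
hsv=cv2.cvtColor(p["pixels"],cv2.COLOR_BGR2HSV)[v,u].astype(int)
near=np.linalg.norm(W[:,:2]-tcp[:2],axis=1)<.062
J=W[near&(W[:,2]>z0+.004)&(W[:,2]<z0+.052)&(hsv[:,2]>80)]
H=W[near&(W[:,2]>.006)&(W[:,2]<.019)&(hsv[:,1]>90)]
def f(q,P,h):
    a=q[2];e=np.array([[np.cos(a),np.sin(a)],[-np.sin(a),np.cos(a)]])
    l=(P[:,:2]-q[:2])@e.T; r=np.stack([l[:,0]-h,l[:,1]+h],1)
    return r[np.arange(len(r)),np.abs(r).argmin(1)]
for n,P,h in [("jar",J,.032),("holder",H,.041)]:
    r=least_squares(f,[tcp[0],tcp[1],.266],args=(P,h),loss="soft_l1",f_scale=.001)
    print(n,len(P),r.x[:2].round(4),np.degrees(r.x[2]).round(2),"med res",np.median(abs(f(r.x,P,h))).round(5),"zmin",P[:,2].min())
Rm=W[near&(W[:,2]>.0185)&(W[:,2]<.025)][:,:2].astype(np.float32)
print("holder rim",len(Rm),cv2.minAreaRect(Rm))
E
python3 fit.py
```

```text
jar 546 [0.491 0.153] 14.29 med res 0.00073 zmin 0.08654199421171302
holder 616 [0.4319 0.1401] 59.11 med res 0.00941 zmin 0.00617578842786167
holder rim 230 ((0.49231016635894775, 0.15309686958789825), (0.08262228965759277, 0.0864589512348175), 14.77905559539795)
```

{"op": "jog_arm", "data": {"motion": [[[0.13,0,0.8],-0.6],[[0.13,0,2.2],-0.6],[[0.13,0,3.6],-0.6],[[0.13,0,4.8],-0.6],[[0.13,0,5.4],-0.6],[[0.13,0,5.8],-0.6],[[0.13,0,6.1],-0.6],[[0.13,0,6.3],-0.6]]}}

```text
clock: 6.38
eef_pos: [0.4932, 0.1522, 0.0829]
tool_rot: [[0.962, 0.272, -0.001], [0.272, -0.962, 0.0], [-0.001, -0.001, -1.0]]
force: [0.7, -0.6, -6.5]
grip_width: 0.0599
```

{"op": "jog_arm", "data": {"motion": [[[0,-0.05,0.2],0.4],[[0,-0.05,0.4],0.4],[[0,-0.05,0.6],0.4],[[0,-0.05,0.8],0.4],[[0,-0.05,0.9],0.4],[[0,-0.05,1.0],0.4],[[0,-0.05,1.0],0.4]]}}

```text
clock: 6.97
eef_pos: [0.4932, 0.1527, 0.0733]
tool_rot: [[0.964, 0.265, -0.001], [0.265, -0.964, 0.0], [-0.001, -0.001, -1.0]]
force: [-2.2, -0.6, -0.9]
grip_width: 0.0601
```

{"op": "jog_arm", "data": {"motion": [[[0,0,0.1],0],[[0,0,0.15],0],[[0,0,0.15],0]]}}

```text
clock: 7.22
eef_pos: [0.4935, 0.1528, 0.0732]
tool_rot: [[0.964, 0.265, -0.001], [0.265, -0.964, 0.0], [-0.001, -0.0, -1.0]]
force: [-5.2, -1.5, 6.0]
grip_width: 0.06
```

```bash
python3 - <<'E'
from h import *
s=sensors.read_state(); print(s["eef_pos"],s["force"],s["wrist_torque"],s["q"].round(2))
p=eyes.read_camera("scene"); cv2.imwrite("pics/s3.png",cv2.resize(p["pixels"][90:210,240:370],None,fx=4,fy=4,interpolation=cv2.INTER_CUBIC))
E
```

```text
[0.49346441 0.15277344 0.07315783] [-5.17491463 -1.460973    6.03301916] [-0.19389564  0.78762581 -0.04675499] [0.25 0.13 2.09 0.   0.92 1.55]
```

View pics/s3.png

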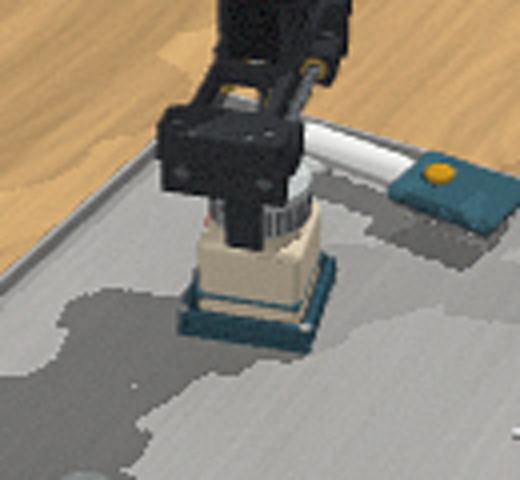

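The jar sits down inside the holder (crop (258,290)), upright, with 6 N of push and the seated height as expected. Unscrewing now.

{"op": "jog_arm", "data": {"motion": [[[0,0,0.1],-5],[[0,0,0.1],-10],[[0,0,0.08],-15],[[0,0,0.06],-20],[[0,0,0.03],-25],[[0,0,0.0],-30],[[0,0,-0.02],-35],[[0,0,-0.05],-40]]}}

```text
clock: 7.93
eef_pos: [0.4941, 0.1529, 0.0753]
tool_rot: [[0.565, 0.825, 0.0], [0.825, -0.565, 0.001], [0.001, -0.0, -1.0]]
force: [-3.9, -0.9, 7.1]
grip_width: 0.0597
```

```bash
python3 - <<'E'
from h import *
s=sensors.read_state(); R=s["tool_rot"]; print(s["eef_pos"],s["force"],s["wrist_torque"],np.degrees(np.arctan2(R[1,0],R[0,0])),s["q"].round(2),s["grip_width"])
E
```

```text
[0.49411779 0.15294826 0.07526995] [-3.90393926 -0.90384088  7.13309857] [-0.27329499  0.65411785 -0.11945039] 55.59967594210414 [0.25 0.13 2.09 0.   0.92 0.85] 0.059749825989348984
```

{"op": "jog_arm", "data": {"motion": [[[0,0,0.05],-5],[[0,0,0.03],-10],[[0,0,0.0],-15],[[0,0,-0.03],-20],[[0,0,-0.05],-25],[[0,0,-0.05],-28],[[0,0,-0.05],-28]]}}

```text
clock: 8.52
eef_pos: [0.4941, 0.153, 0.0766]
tool_rot: [[0.11, 0.994, 0.0], [0.994, -0.11, 0.001], [0.001, 0.0, -1.0]]
force: [-5.0, -1.7, 4.7]
grip_width: 0.0596
```

```bash
python3 - <<'E'
from h import *
s=sensors.read_state(); R=s["tool_rot"]; print(s["eef_pos"],s["force"],s["wrist_torque"],np.degrees(np.arctan2(R[1,0],R[0,0])))
for n in ["scene","top"]:
    p=eyes.read_camera(n); c=(240,90,370,210) if n=="scene" else (200,190,320,300)
    cr=cv2.resize(p["pixels"][c[1]:c[3],c[0]:c[2]],(390,360),interpolation=cv2.INTER_CUBIC)
    o=cr if n=="scene" else np.hstack([o,cr])
cv2.imwrite("pics/s4.png",o)
E
```

```text
[0.49410119 0.15298614 0.07663289] [-4.95612899 -1.6684919   4.69599698] [-0.31354728  0.6754684  -0.0143489 ] 83.66514944958512
```

View pics/s4.png

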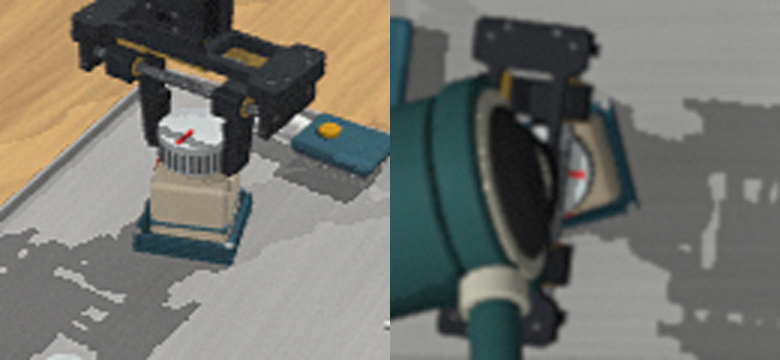

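The cap stripe now points about 70° from the jar's mark (left: (185,137), right: (577,174)), the jar is still down in the holder, and the turning torque is about 0. I take off the side load, then lift.

{"op": "jog_arm", "data": {"motion": [[[-0.02,-0.1,0],0],[[-0.02,-0.1,-0.1],0],[[-0.02,-0.1,-0.4],0],[[-0.02,-0.1,-0.9],0],[[-0.02,-0.1,-1.6],0],[[-0.02,-0.1,-2.5],0],[[-0.02,-0.1,-3.4],0],[[-0.02,-0.1,-3.9],0]]}}

```text
clock: 9.28
eef_pos: [0.4942, 0.1532, 0.1176]
tool_rot: [[0.113, 0.994, 0.003], [0.994, -0.113, 0.001], [0.002, 0.003, -1.0]]
force: [0.3, -0.2, 0.3]
grip_width: 0.0599
```

{"op": "jog_arm", "data": {"motion": [[[0,0,0],0],[[0,0,0],0],[[0,0,0],0],[[0,0,0],0]]}}

```text
clock: 9.62
eef_pos: [0.4938, 0.1531, 0.1172]
tool_rot: [[0.113, 0.994, 0.002], [0.994, -0.113, 0.001], [0.002, 0.002, -1.0]]
force: [-1.1, -0.1, -1.4]
grip_width: 0.0598
```

```bash
python3 - <<'E'
from h import *
s=sensors.read_state(); R=s["tool_rot"]; print(s["eef_pos"],s["force"],s["grip_width"],R[:,2],abs(s["joint_velocities"]).max())
p=eyes.read_camera("scene"); cv2.imwrite("pics/s5.png",cv2.resize(p["pixels"][90:210,240:370],None,fx=4,fy=4,interpolation=cv2.INTER_CUBIC))
v,u=np.mgrid[90:210,240:370]; u=u.ravel();v=v.ravel(); d=p["z_map"][v,u].astype(float)
W=((np.linalg.inv(p["K"])@np.stack([u,v,np.ones(u.size)])*d-p["t"][:,None]).T@p["R"])
for t in ["jar_rim","jar","cap","holder_floor"]: print(t,[(np.round(r["at"],1),round(r["conf"],2)) for r in spotter.landmark_of(p,t)[:2]])
a=[.4922,.1537]
for X in [(*a,.009),(*a,.091),(*s["eef_pos"][:2],s["eef_pos"][2]-.001)]: print(proj(p,X).round(1))
n=np.linalg.norm(W[:,:2]-a,axis=1)<.05
print(np.histogram(W[n,2],np.arange(0,.16,.004)))
E
```

```text
[0.49379772 0.15314391 0.11724445] [-1.11977356 -0.09736502 -1.42427261] 0.05975048339548641 [ 0.00229301  0.00128017 -0.99999655] 0.005105624287793677
jar_rim [(array([306.1, 134.2]), 0.97), (array([291. , 271.4]), 0.82)]
jar [(array([289.3, 297.4]), 0.67), (array([304.5, 168.8]), 0.55)]
cap [(array([275.5, 256.7]), 0.91), (array([304.1, 128.1]), 0.61)]
holder_floor [(array([304.3, 164.2]), 0.75)]
[304.3 164.1]
[304.2 136.4]
[304.7 127.5]
(array([ 33,  77,  44,  41,  56, 142,  39,  37,  42,  40,  39,  36,  49,
        36,  42,  54, 100, 117,  28,  52,  46,  63,  47,  22,   0,   0,
         0,   0,   0,  15,  45,  52,  59,  47,  61, 156, 181,  28,  35]), array([0.   , 0.004, 0.008, 0.012, 0.016, 0.02 , 0.024, 0.028, 0.032,
       0.036, 0.04 , 0.044, 0.048, 0.052, 0.056, 0.06 , 0.064, 0.068,
       0.072, 0.076, 0.08 , 0.084, 0.088, 0.092, 0.096, 0.1  , 0.104,
       0.108, 0.112, 0.116, 0.12 , 0.124, 0.128, 0.132, 0.136, 0.14 ,
       0.144, 0.148, 0.152, 0.156]))
```

View pics/s5.png

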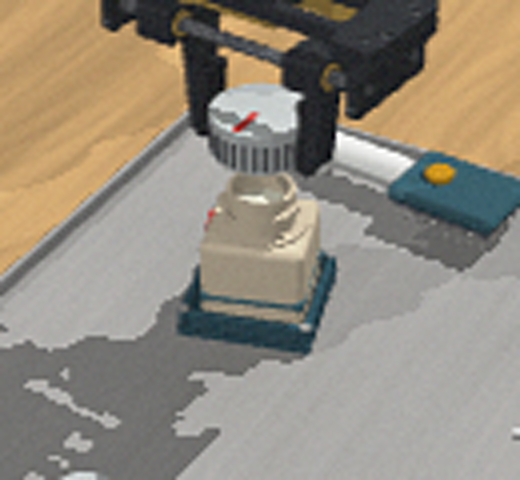

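The jar stands open and upright in the holder. Its rim is at about 0.091 m, the height of a seated jar. The cap is level in the fingers, with its underside at about 0.117 m, 26 mm above the mouth, and there is no contact.

```bash
python3 -c "
from cell import bot; print(bot.finish_job())"
```

```text
the job is handed in; nothing more can be done
None
```

I lifted the closed cream jar by its cap and set it down on the holder's floor. I then turned the cap about 68° anticlockwise (I read about 70° against the jar's mark), lifted it straight off, and handed in at about 10 s. The hand-in reports no verdict.

- **Seating:** before I turned the cap, the tool stood at the height expected for a seated jar and felt about 6 N of push.
- **Unscrewing:** the cap climbed about 3.4 mm (the stated thread climb is 3 mm). The turning torque fell to nearly zero.
- **At hand-in:** the jar stands upright in the holder with its rim at about 0.091 m. The cap is held level with its underside about 26 mm above the mouth, and the residual force is about 1.4 N, roughly the cap's weight.
- **One fit failed:** a side-plane fit to the holder did not converge. I used its rim rectangle instead, which agreed with the top camera to about 1 mm.
- **Not measured:** I did not re-measure the comb, cup or brushes at the end; nothing was moved near them.

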